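# Pack the snack pots into the lunch boxes

### The arm

A 7-joint arm with a two-finger parallel gripper is mounted at the origin on the work surface. World frame = base frame: x ahead of the robot, y to its left, z up, the work surface at z = 0. Lengths are in m, angles in rad, forces in N, time in s.
With the tool pointing down it reaches from about 0.35 to 0.9 m from the base axis. Payload 8.1 kg.
Tool frame: the origin (TCP) lies where the fingers leave the gripper's body, on its centre line; the fingertips stand 66 mm ahead of it and the grasp point (between the pads) lies 47 mm ahead of it (arm.tip_reach is the distance from the TCP to the fingertips, in m); z points along the fingers, y is the direction in which the jaws open and shut (so a half turn about z gives the same grasp; the last joint's range is limited). The gripper opens to 92 mm and grips with 3 to 60 N. Pads are 19 mm wide; open, the fingers measure 130 mm over their backs; the gripper's body (75 mm by 190 mm) begins 47 mm behind the grasp point.
Start: joints at [1.132, 0.434, 0.025, 1.573, -0.012, 1.134, -0.075], TCP at [0.206, -0.59, 0.292] pointing down, gripper open.
Joint ranges: [-2.62, 2.62], [-0.44, 2.09], [-1.27, 1.32], [0.08, 2.57], [-1.32, 4.46], [0.12, 2], [-2.74, 2.74]. Speed limits (rad/s): [2.22, 2.22, 3.01, 3.01, 3.14, 3.14, 3.14].

### API

Orientations are given as a rotation vector (axis times angle).
In Python, from cell import arm gives the robot as it stands.
- The arm moves only by the tool carry_out, never from a script. Its argument "plan" is a list of rows, each a list of 5 numbers: the shift along the world's x, y, z in cm, then the turn about the world's z in rad, then the finger opening in cm, from 0 to 9.18. In form: [[tx, ty, tz, spin, fingers], ...]. A call has 1 to 20 rows; each row is the pose to reach, as a shift and turn from the pose measured when the call began; what a row does not reach only later rows make up. A row lasts 1/10 s, in which the tool goes at most 50 mm and 8.59 degrees, less where a joint would pass 70% of its speed; a pose out of reach is approached as far as the arm can. A call with a gripper value outside its range is refused whole. The fingers move at their own pace and stop on an object; "squeeze" is the grip in N (left out, the last holds). Time passes only in rows, so rows that repeat a pose let the fingers close. It gives the time, the measured TCP pose, the force and the opening at its end, in the units of the state.
- arm.observe(): the state, without advancing time (a new reading comes with each control period).
- arm.get_image(name): name is "scene" or "top" or "wrist"; returns (picture, depth): 480x640x3 uint8, red, green, blue; 480x640 float32, m along the optical axis (not along the pixel's ray), 0 where there is no reading.
- arm.get_calibration(name): a dict with "intrinsics" (3x3 intrinsics, pixels), "rvec" (rotation vector, rad) and "tvec" (3), from world to camera coordinates, as OpenCV has them; the wrist camera has in their place "tool_from_camera" (4x4, takes a point from camera to tool coordinates, whose origin is the TCP and whose axes are the flange's). Camera axes: x right, y down, z forward; pixel columns grow to the right and rows downward; lengths in m; the calibration is good to about 2 mm. A picture is of the moment at which its call begins: read the wrist's pose just before it. get_calibration takes no time and is no camera call.
- arm.sign_off(): hands the job in, once; it reports no verdict.
The state is a dict: "clock": time; "joints": joint angles; "dq": joint speeds; "joint_efforts": joint torques, N m; "position": TCP position; "ee_rot": TCP orientation; "force": force on the tool from outside, world axes, zero at the start; "ft_torque": the same for the moment, N m; "width": opening from 0.0 (shut) to 1.0 (fully open).
Only numpy, scipy, OpenCV 4.12 (cv2) and the standard library are available. Lean on these libraries where they do the work, as an engineer would, in place of code of your own. Each camera call takes 0.05 s, during which the arm holds its last target. There are 200 camera calls.

### The job

Pack the four lunch boxes: put each round snack pot upright on the floor of the large empty compartment of the lunch box that has the same colour as the pot's lid. Leave the two small square tubs where they are.

Things in the scene. Friction and masses are not known exactly. Their poses are not given: they have to be found in the camera images.
- box_orange: open orange plastic lunch box, loose on the counter, 138 (x) by 98 (y) by 32 mm high, walls and floor 4 mm thick. Origin: centre of its underside; z up, x along its length. A divider splits it: the large, empty, nearly square compartment (86 by 90 mm inside) is centred 22 mm from the origin towards -x; the narrow one on the +x side is full of crackers (none above the walls).
- box_yellow: open yellow plastic lunch box, loose on the counter, 138 (x) by 98 (y) by 32 mm high, walls and floor 4 mm thick. Origin: centre of its underside; z up, x along its length. A divider splits it: the large, empty, nearly square compartment (86 by 90 mm inside) is centred 22 mm from the origin towards -x; the narrow one on the +x side is full of crackers (none above the walls).
- box_green: open green plastic lunch box, loose on the counter, 138 (x) by 98 (y) by 32 mm high, walls and floor 4 mm thick. Origin: centre of its underside; z up, x along its length. A divider splits it: the large, empty, nearly square compartment (86 by 90 mm inside) is centred 22 mm from the origin towards -x; the narrow one on the +x side is full of crackers (none above the walls).
- box_purple: open purple plastic lunch box, loose on the counter, 138 (x) by 98 (y) by 32 mm high, walls and floor 4 mm thick. Origin: centre of its underside; z up, x along its length. A divider splits it: the large, empty, nearly square compartment (86 by 90 mm inside) is centred 22 mm from the origin towards -x; the narrow one on the +x side is full of crackers (none above the walls).
- pot_orange: small round closed snack pot standing upright, loose, about 0.12 kg: frosted white body 54 mm across and 53 mm high whose round orange lid on top is 60 mm across and 19 mm high, firmly part of the pot; 72 mm high in all. Origin: centre of its underside, z up its axis.
- pot_yellow: small round closed snack pot standing upright, loose, about 0.12 kg: frosted white body 54 mm across and 53 mm high whose round yellow lid on top is 60 mm across and 19 mm high, firmly part of the pot; 72 mm high in all. Origin: centre of its underside, z up its axis.
- pot_green: small round closed snack pot standing upright, loose, about 0.12 kg: frosted white body 54 mm across and 53 mm high whose round green lid on top is 60 mm across and 19 mm high, firmly part of the pot; 72 mm high in all. Origin: centre of its underside, z up its axis.
- pot_purple: small round closed snack pot standing upright, loose, about 0.12 kg: frosted white body 54 mm across and 53 mm high whose round purple lid on top is 60 mm across and 19 mm high, firmly part of the pot; 72 mm high in all. Origin: centre of its underside, z up its axis.
- square_orange: small square tub, 54 by 54 by 52 mm high, frosted white with a square orange lid, loose, standing among the round pots. To be left alone. Origin: centre of its underside, z up.
- square_green: small square tub, 54 by 54 by 52 mm high, frosted white with a square green lid, loose, standing among the round pots. To be left alone. Origin: centre of its underside, z up.
Not all that is in view belongs to the job. Leave any blue look-alike of the pot_purple alone. Leave any blue look-alike of the pot_yellow alone.

How it is judged:
By the outcome, as a careful person would: the job done as asked, in the order asked, and still so for the second after the job is handed in, with the robot touching nothing.
It also fails if it takes over 99 s, if anything falls off the work surface, if the arm or the gripper's body presses on something with over 40 N, if the wrist force passes 120 N, or if a joint passes its speed limit or range.

## Working session

There is one attempt and no reset: what is moved stays moved. The work goes in short steps, Python scripts to look and compute and a tool call to move; the robot and the scene stay as the last step left them, time stands still between calls to the robot, and variables do not carry over. Pictures are saved under pics/ and viewed, about 12 in all and at most 16, crops included, and the job is handed in when it is done.

Besides the shell and the picture viewer there is one more tool, called after "Emit:" as a command line: name --pt "numbers of a row" for each row, then --argument value for the rest. carry_out: Moves the arm, as the interface text tells. Its arguments: {"type":"object","properties":{"plan":{"type":"array"},"squeeze":{"type":"number"}},"required":["plan"]}

```bash
ls; mkdir -p pics
cat > h.py <<'E'
import numpy as np, cv2
from cell import arm
def cloud(name):
    im,d=arm.get_image(name); c=arm.get_calibration(name)
    K=np.array(c["intrinsics"]); v,u=np.mgrid[:480,:640]
    P=np.stack([(u-K[0,2])/K[0,0]*d,(v-K[1,2])/K[1,1]*d,d],-1)
    R=cv2.Rodrigues(np.array(c["rvec"],float))[0]; t=np.array(c["tvec"]).ravel()
    W=(P-t)@R
    W[d==0]=np.nan
    return im,W
def save(n,im): cv2.imwrite("pics/"+n,cv2.cvtColor(im,cv2.COLOR_RGB2BGR))
E
python3 - <<'E'
from h import *
print(arm.observe())
for n in("top","scene"):
    im,W=cloud(n); save(n+"0.png",im); np.savez("/tmp/"+n,im=im,W=W)
E
```

```text
pics
{'clock': 0.0, 'joints': array([ 1.13241042,  0.43521601,  0.02497606,  1.57410168, -0.01157961,
        1.13400568, -0.07511081]), 'dq': array([-2.04645400e-03,  1.27844695e-03,  1.07099683e-03,  9.80103908e-04,
       -8.40288702e-05, -7.05093188e-04, -2.68196405e-03]), 'joint_efforts': array([ 3.61220191e-04, -6.67851019e+01,  9.85473208e-01, -3.14471376e+01,
       -6.03116490e-02,  4.28116391e-02,  1.67823614e-04]), 'position': array([ 0.20575544, -0.58972237,  0.2914475 ]), 'ee_rot': array([-3.09593174e+00, -5.24605588e-01,  6.66744539e-04]), 'force': array([-0.36867578, -0.06115775, -0.54891868]), 'ft_torque': array([ 0.03713737,  0.0048086 , -0.02775769]), 'width': 0.9985692764719413}
```

View pics/top0.png

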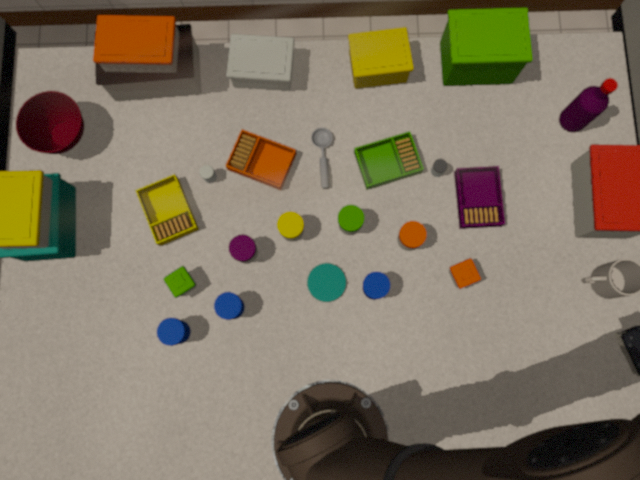

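View pics/scene0.png

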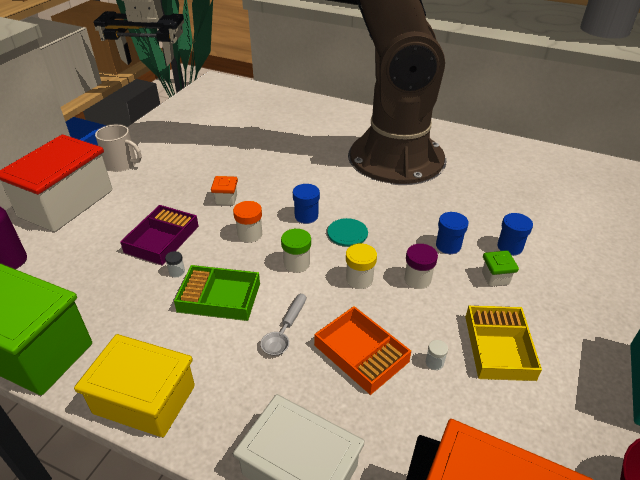

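Top view: the round lids are orange (413,235), green (351,218), yellow (291,225) and purple (243,248). The square tubs are at (465,273) and (180,282), and there are blue look-alikes at (377,286), (229,306) and (173,331). The boxes are orange (262,159), yellow (167,210), green (389,160) and purple (480,197).

```bash
cat > m.py <<'E'
from h import *
PX=dict(orange=((413,235),(262,159)),green=((351,218),(389,160)),yellow=((291,225),(167,210)),purple=((243,248),(480,197)))
def comp(mask,px):
    n,l=cv2.connectedComponents(mask.astype(np.uint8)); 
    k=l[px[1]-4:px[1]+5,px[0]-4:px[0]+5]; k=k[k>0]
    return l==np.bincount(k).argmax()
def measure(d):
    im,W=d["im"],d["W"]; z=np.nan_to_num(W[...,2])
    hsv=cv2.cvtColor(im,cv2.COLOR_RGB2HSV)
    out={}
    for c,(p,b) in PX.items():
        m=comp((z>.05)&(z<.1),p); q=W[m]; 
        t=q[q[:,2]>np.median(q[:,2])-.006]
        cc,r=cv2.minEnclosingCircle(t[:,:2].astype(np.float32))
        print(c,"pot",np.round(cc,4),"r",round(r,4),"z",np.round(np.median(t[:,2]),4),"mean",np.round(t[:,:2].mean(0),4),end=" | ")
        m=comp((z>.003)&(z<.06),b); q=W[m]; t=q[q[:,2]>.022]
        rc=cv2.minAreaRect(t[:,:2].astype(np.float32)); bx=np.array(rc[0]);sz=rc[1];a=np.deg2rad(rc[2])
        if sz[0]<sz[1]: a+=np.pi/2
        ax=np.array([np.cos(a),np.sin(a)]); 
        qb=q[:,:2]-bx; inn=(abs(qb@ax)<.06)&(abs(qb@[-ax[1],ax[0]])<.04); lo=qb[inn&(q[:,2]<.012)]  # floor
        if (lo@ax).mean()>0: ax=-ax
        print("box",np.round(bx,4),np.round(sz,3),"yaw",round(np.degrees(np.arctan2(ax[1],ax[0])),1),"floor",len(lo),np.round((lo@ax).mean(),3),"target",np.round(bx-.022*ax,4))
E
python3 - <<'E'
from m import *
measure(np.load("/tmp/top.npz")); print()
d=np.load("/tmp/top.npz");W=d["W"];z=W[...,2]
for n,(u,v) in dict(sqO=(465,273),sqG=(180,282),b1=(377,286),b2=(229,306),b3=(173,331),shaker=(208,174),spoon=(322,138),shk2=(440,167),disc=(327,282),can=(440,167)).items(): print(n,np.round(W[v,u],3))
print(arm.get_calibration("wrist"))
cv2.imwrite("pics/crop.png",cv2.resize(d["im"][120:350,130:520,::-1],None,fx=2,fy=2,interpolation=3))
E
```

```text
orange pot [ 0.4386 -0.1924] r 0.0307 z 0.0718 mean [ 0.4385 -0.1916] | box [0.6363 0.1458] [0.139 0.1  ] yaw 66.6 floor 604 -0.015 target [0.6276 0.1256]
green pot [ 0.4791 -0.0576] r 0.0301 z 0.0716 mean [ 0.4786 -0.0574] | box [ 0.6261 -0.1522] [0.101 0.14 ] yaw -74.5 floor 695 -0.009 target [ 0.6202 -0.131 ]
yellow pot [0.4677 0.0766] r 0.03 z 0.0718 mean [0.4671 0.0765] | box [0.5215 0.3642] [0.142 0.099] yaw -158.0 floor 598 -0.019 target [0.5419 0.3724]
purple pot [0.4186 0.183 ] r 0.0305 z 0.0715 mean [0.4184 0.1826] | box [ 0.5316 -0.3575] [0.139 0.101] yaw -178.6 floor 723 -0.013 target [ 0.5536 -0.357 ]

sqO [ 0.35  -0.304  0.053]
sqG [0.348 0.323 0.049]
b1 [ 0.325 -0.108  0.072]
b2 [0.291 0.211 0.071]
b3 [0.241 0.329 0.073]
shaker [0.596 0.266 0.04 ]
spoon [ 0.69   0.002 -0.   ]
shk2 [ 0.596 -0.266  0.045]
disc [ 0.343 -0.001  0.009]
can [ 0.596 -0.266  0.045]
{'intrinsics': array([[356.96354902,   0.        , 323.48715201],
       [  0.        , 356.96354902, 239.17887748],
       [  0.        ,   0.        ,   1.        ]]), 'tool_from_camera': array([[ 3.79628470e-04, -9.59921837e-01, -2.80267593e-01,
         7.58038941e-02],
       [ 9.99999149e-01,  1.45628310e-05,  1.30464234e-03,
        -7.08389793e-05],
       [-1.24827318e-03, -2.80267850e-01,  9.59921025e-01,
        -9.29085823e-02],
       [ 0.00000000e+00,  0.00000000e+00,  0.00000000e+00,
         1.00000000e+00]])}
```

View pics/crop.png

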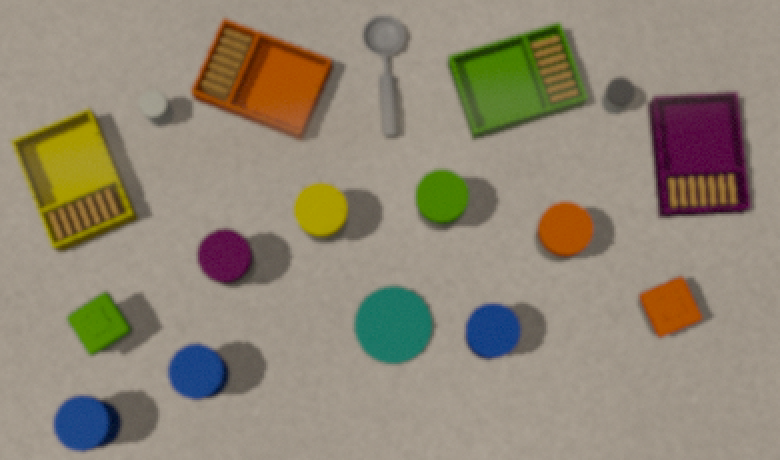

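The enlarged crop confirms four round lids matching the colour-named pots, clearly distinct from the square tubs and the blue look-alikes. The crackers are on the +x side that I computed for each box. I start with the orange pot.

Emit:
carry_out --pt "4 7 0 0 9.18" --pt "8 14 0 0 9.18" --pt "11 19 0 0 9.18" --pt "14 24 0 0 9.18" --pt "16 28 -1 0 9.18" --pt "18 32 -3 0 9.18" --pt "20 35 -5 0 9.18" --pt "22 38 -7 0 9.18" --pt "23.3 39.7 -9 0 9.18" --pt "23.3 39.7 -9 0 9.18" --pt "23.3 39.7 -9 0 9.18" --squeeze 20

```text
clock: 1.2
position: [0.4397, -0.1885, 0.1996]
ee_rot: [-3.091, -0.534, 0.004]
force: [-0.5, -0.7, 0.4]
width: 0.999
```

Emit:
carry_out --pt "-0.1 -0.3 -2 0 9.18" --pt "-0.1 -0.3 -4.5 0 9.18" --pt "-0.1 -0.3 -7 0 9.18" --pt "-0.1 -0.3 -8.5 0 9.18" --pt "-0.1 -0.3 -9.1 0 9.18" --pt "-0.1 -0.3 -9.1 0 9.18" --pt "-0.1 -0.3 -9.1 0 7" --pt "-0.1 -0.3 -9.1 0 5" --pt "-0.1 -0.3 -9.1 0 5" --pt "-0.1 -0.3 -9.1 0 5" --pt "-0.1 -0.3 -9.1 0 5" --pt "-0.1 -0.3 -9.1 0 5" --pt "-0.1 -0.3 -8.1 0 5" --pt "-0.1 -0.3 -6.1 0 5" --pt "-0.1 -0.3 -3.1 0 5" --pt "-0.1 -0.3 0 0 5" --pt "-0.1 -0.3 0 0 5"

```text
clock: 2.9
position: [0.4404, -0.192, 0.2035]
ee_rot: [-3.094, -0.535, -0.005]
force: [0.5, -0.4, -1.4]
width: 0.647
```

Emit:
carry_out --pt "1.5 2.5 0 0 5" --pt "3.5 6 0 0 5" --pt "5.5 9.5 0 0 5" --pt "7.5 13 0 0 5" --pt "9.5 16.5 0 0 5" --pt "11.5 20 0 0 5" --pt "13.5 23.5 0 0 5" --pt "15.5 26.5 0 0 5" --pt "17 29 0 0 5" --pt "18.3 31 0 0 5" --pt "18.7 31.8 0 0 5" --pt "18.7 31.8 0 0 5" --pt "18.7 31.8 0 0 5"

```text
clock: 4.2
position: [0.6268, 0.1247, 0.2031]
ee_rot: [-3.095, -0.534, -0.003]
force: [-0.1, -0.4, -0.7]
width: 0.646
```

Run:
```python
from h import *
for i in range(3):
    im,W=cloud("scene"); s=arm.observe(); print(np.round(s["position"],4),np.round(s["ee_rot"],4),s["width"],s["force"])
np.savez("/tmp/s1",im=im,W=W); save("s1.png",im)
print(np.round(s["joints"],2))
```

```text
[0.6268 0.1243 0.2032] [-3.0956e+00 -5.3250e-01 -3.0000e-03] 0.6472140956008139 [-0.57447237 -0.50223324 -1.67726325]
[0.627  0.1242 0.2034] [-3.0956 -0.5321 -0.0035] 0.6453496182691227 [-0.27191433 -0.21339951 -0.26944977]
[0.6271 0.1244 0.2036] [-3.0955 -0.532  -0.0042] 0.6495624467503746 [ 1.01799164 -0.16033805  0.17442697]
[-0.12  0.55 -0.24  1.62  0.15  0.98 -1.64]
```

View pics/s1.png

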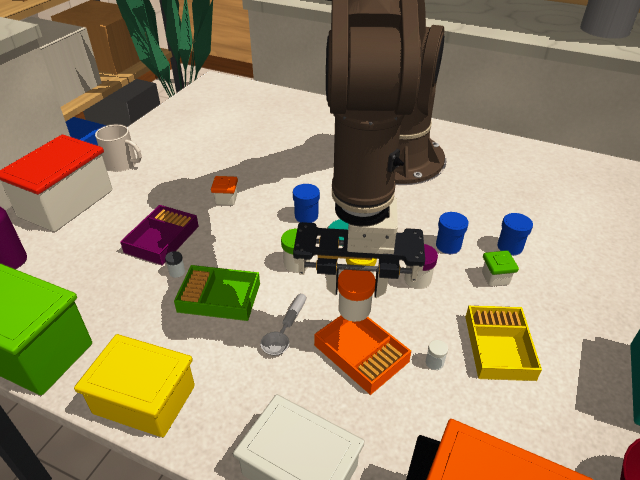

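The pot hangs upright at (355,295) above the large orange compartment. I check its underside height in the saved cloud.

Run:
```python
import numpy as np,cv2
d=np.load("/tmp/s1.npz");W=d["W"];hsv=cv2.cvtColor(d["im"],cv2.COLOR_RGB2HSV)
sel=(abs(W[...,0]-.627)<.04)&(abs(W[...,1]-.125)<.04)&(W[...,2]>.05)&(W[...,2]<.19)
q=W[sel];print(len(q),np.percentile(q[:,2],[0,1,5]))
lid=sel&(hsv[...,1]>150);p=W[lid];print(np.percentile(p[:,2],[1,3,50,97,99]),p[:,1].min(),p[:,1].max(),p[:,0].max())
```

```text
1986 [0.09432603 0.09869595 0.10501711]
[0.14936474 0.15099393 0.16667    0.16893831 0.1693354 ] 0.0959385686559981 0.15622708274805944 0.6582335716306885
```

Emit:
carry_out --pt "0 0.1 -2 0 5" --pt "0 0.1 -4.5 0 5" --pt "0 0.1 -7 0 5" --pt "0 0.1 -8.2 0 5" --pt "0 0.1 -8.8 0 5" --pt "0 0.1 -9.2 0 5" --pt "0 0.1 -9.2 0 5" --pt "0 0.1 -9.2 0 7" --pt "0 0.1 -9.2 0 9.18" --pt "0 0.1 -9.2 0 9.18" --pt "0 0.1 -9.2 0 9.18" --pt "0 0.1 -7.5 0 9.18" --pt "0 0.1 -4 0 9.18" --pt "0 0.1 0 0 9.18" --pt "0 0.1 0 0 9.18"

```text
clock: 5.85
position: [0.6298, 0.1264, 0.2094]
ee_rot: [-3.094, -0.532, -0.019]
force: [0.3, -0.0, -0.2]
width: 1.004
```

Emit:
carry_out --pt "-3 -1 0 0 9.18" --pt "-7 -2 0 0 9.18" --pt "-11 -3.4 0 0 9.18" --pt "-14.5 -4.5 0 0 9.18" --pt "-16.2 -5 0 0 9.18" --pt "-16.2 -5 0 0 9.18" --pt "-16.2 -5 0 0 9.18" --pt "-16.2 -5 0 0 9.18"

```text
clock: 6.65
position: [0.4691, 0.0769, 0.2095]
ee_rot: [-3.094, -0.532, -0.02]
force: [-0.0, -0.1, 0.4]
width: 0.998
```

Run:
```python
from h import *
im,W=cloud("top"); np.savez("/tmp/t2",im=im,W=W); s=arm.observe(); print(np.round(s["position"],4),s["clock"])
save("t2.png",cv2.resize(im[110:330,120:520],None,fx=2,fy=2))
```

```text
[0.469  0.0769 0.2094] 6.7
```

View pics/t2.png

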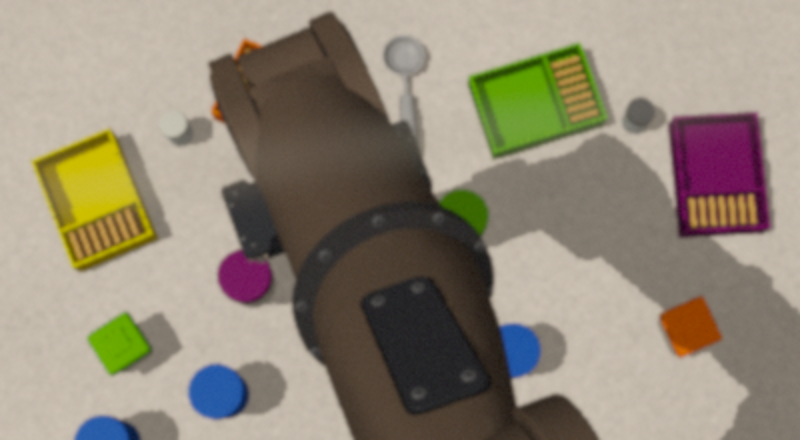

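The arm hides the orange box from above, but the other things are undisturbed. I go on with the yellow pot.

Emit:
carry_out --pt "-0.2 0 -2.5 0 9.18" --pt "-0.2 0 -5 0 9.18" --pt "-0.2 0 -7.5 0 9.18" --pt "-0.2 0 -9.3 0 9.18" --pt "-0.2 0 -10 0 9.18" --pt "-0.2 0 -10 0 9.18" --pt "-0.2 0 -10 0 7" --pt "-0.2 0 -10 0 5" --pt "-0.2 0 -10 0 5" --pt "-0.2 0 -10 0 5" --pt "-0.2 0 -10 0 5" --pt "-0.2 0 -10 0 5"

```text
clock: 7.9
position: [0.4673, 0.0769, 0.1098]
ee_rot: [-3.094, -0.532, -0.021]
force: [-0.3, -0.3, 5.2]
width: 0.646
```

Emit:
carry_out --pt "0 0 1.5 0 5" --pt "0 0 4 0 5" --pt "0 0 7 0 5" --pt "0.5 2 9.5 0 5" --pt "1.2 5 10 0 5" --pt "2.2 8.5 10 0 5" --pt "3 12 10 0 5" --pt "4 15.5 10 0 5" --pt "4.8 19 10 0 5" --pt "5.7 22.5 10 0 5" --pt "6.5 25.5 10 0 5" --pt "7 28 10 0 5" --pt "7.4 29.3 10 0 5" --pt "7.4 29.6 10 0 5" --pt "7.4 29.6 10 0 5" --pt "7.4 29.6 10 0 5"

```text
clock: 9.5
position: [0.5415, 0.3711, 0.2096]
ee_rot: [-3.096, -0.53, -0.021]
force: [-0.3, -0.5, -1.4]
width: 0.644
```

```bash
cat > chk.py <<'E'
from h import *
import sys
def chk(c,n,save_it=False):
    im,W=cloud("scene"); s=arm.observe(); p=s["position"]
    h=cv2.cvtColor(im,cv2.COLOR_RGB2HSV)
    z=W[...,2]; rel=W[...,:2]-p[:2]
    sel=(np.abs(rel).max(-1)<.045)&(z>.06)&(z<p[2]-.02)
    q=W[sel&(h[...,1]>150)]
    print(c,"pos",np.round(p,4),"rot",np.round(s["ee_rot"],3),"w",round(s["width"],3),"t",s["clock"])
    print("lid z",np.percentile(q[:,2],[2,98]).round(4),"y",q[:,1].min().round(4),q[:,1].max().round(4),"xmax",q[:,0].max().round(4),"low",np.percentile(W[sel][:,2],[0,1]).round(4))
    save(n,im)
E
python3 -c "
from chk import *
chk('yellow','s2.png')"
```

```text
yellow pos [0.5415 0.3712 0.2098] rot [-3.096 -0.529 -0.021] w 0.653 t 9.55
lid z [0.1553 0.175 ] y 0.3461 0.4023 xmax 0.5741 low [0.1009 0.1037]
```

View pics/s2.png

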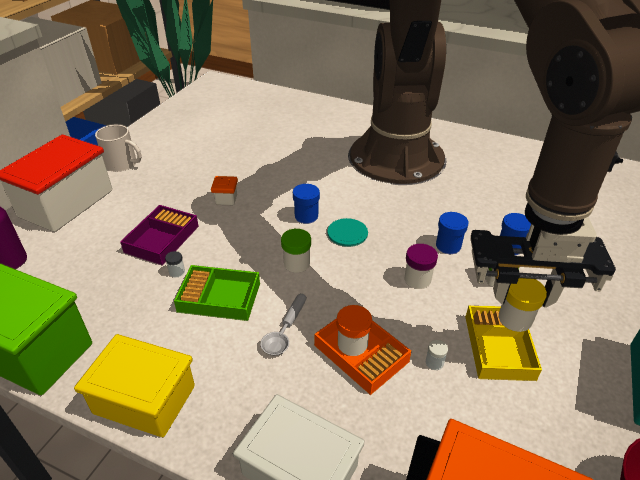

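The orange pot stands upright in its compartment at (354,330). The yellow pot is held above its own box, with its underside at about 0.102 m.

Emit:
carry_out --pt "0 0 -2.5 0 5" --pt "0 0 -5 0 5" --pt "0 0 -7.5 0 5" --pt "0 0 -9 0 5" --pt "0 0 -9.5 0 5" --pt "0 0 -9.8 0 5" --pt "0 0 -9.8 0 5" --pt "0 0 -9.8 0 7" --pt "0 0 -9.8 0 9.18" --pt "0 0 -9.8 0 9.18" --pt "0 0 -9.8 0 9.18" --pt "0 0 -8 0 9.18" --pt "0 0 -4.5 0 9.18" --pt "0 0 0 0 9.18" --pt "0 0 0 0 9.18" --pt "0 0 0 0 9.18"

```text
clock: 11.15
position: [0.542, 0.3716, 0.211]
ee_rot: [-3.094, -0.529, -0.025]
force: [-0.8, 0.6, -0.5]
width: 0.998
```

Emit:
carry_out --pt "-2 -3 0 0 9.18" --pt "-4.5 -7 0 0 9.18" --pt "-7 -11 0 0 9.18" --pt "-9.5 -14.5 0 0 9.18" --pt "-11.5 -17.5 0 0 9.18" --pt "-12.4 -18.9 0 0 9.18" --pt "-12.4 -18.9 0 0 9.18" --pt "-12.4 -18.9 -3 0 9.18" --pt "-12.4 -18.9 -3 0 9.18"

```text
clock: 12.05
position: [0.4168, 0.1824, 0.1784]
ee_rot: [-3.095, -0.53, -0.017]
force: [-1.3, -0.3, 0.3]
width: 1.001
```

Emit:
carry_out --pt "0.2 0 -2.5 0 9.18" --pt "0.2 0 -5 0 9.18" --pt "0.2 0 -6.5 0 9.18" --pt "0.2 0 -6.9 0 9.18" --pt "0.2 0 -6.9 0 9.18" --pt "0.2 0 -6.9 0 7" --pt "0.2 0 -6.9 0 5" --pt "0.2 0 -6.9 0 5" --pt "0.2 0 -6.9 0 5" --pt "0.2 0 -6.9 0 5" --pt "0.2 0 -6.9 0 5" --pt "0.2 0 -5.5 0 5" --pt "0.2 0 -3 0 5" --pt "0.2 0 0 0 5" --pt "0.2 0 3 0 5" --pt "0.2 0 4 0 5" --pt "0.2 0 4 0 5" --pt "0.2 0 4 0 5"

```text
clock: 13.85
position: [0.4183, 0.1819, 0.2174]
ee_rot: [-3.096, -0.53, -0.015]
force: [-0.5, -1.2, -1.8]
width: 0.648
```

Emit:
carry_out --pt "0.5 -2 0 0 5" --pt "1.4 -5.5 0 0 5" --pt "2.3 -9 0 0 5" --pt "3.3 -13 0 0 5" --pt "4.3 -17 0 0 5" --pt "5.3 -21 0 0 5" --pt "6.3 -25 0 0 5" --pt "7.3 -29 0 0 5" --pt "8.3 -33 0 0 5" --pt "9.3 -37 0 0 5" --pt "10.3 -41 0 0 5" --pt "11.3 -45 0 0 5" --pt "12.3 -49 0 0 5" --pt "13 -52 0 0 5" --pt "13.4 -53.5 0 0 5" --pt "13.5 -53.9 0 0 5" --pt "13.5 -53.9 0 0 5" --pt "13.5 -53.9 0 0 5"

```text
clock: 15.65
position: [0.5532, -0.3553, 0.2164]
ee_rot: [-3.094, -0.532, -0.014]
force: [0.1, -0.4, -1.5]
width: 0.647
```

```bash
python3 -c "
from chk import *
chk('purple','s3.png')"
```

```text
purple pos [ 0.5533 -0.3553  0.2168] rot [-3.094 -0.532 -0.014] w 0.645 t 15.7
lid z [0.1631 0.1811] y -0.3845 -0.3221 xmax 0.5854 low [0.1048 0.1093]
```

View pics/s3.png

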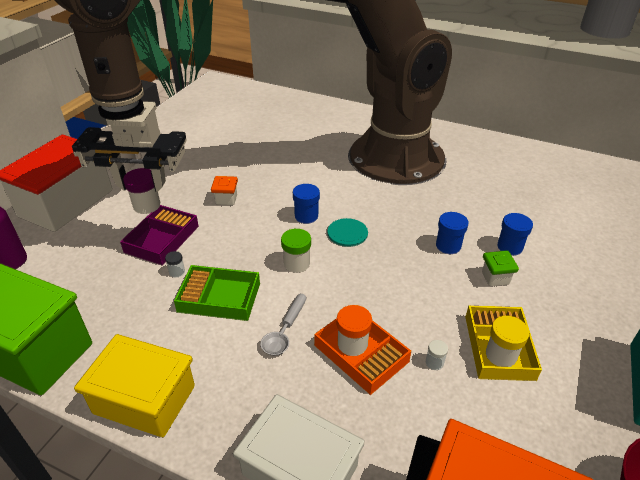

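The yellow pot is standing in its compartment at (507,340). The purple pot hangs over its own box, with its underside at about 0.109 m.

Emit:
carry_out --pt "0 -0.1 -2.5 0 5" --pt "0 -0.1 -5 0 5" --pt "0 -0.1 -7.5 0 5" --pt "0 -0.1 -9.5 0 5" --pt "0 -0.1 -10.2 0 5" --pt "0 -0.1 -10.5 0 5" --pt "0 -0.1 -10.5 0 5" --pt "0 -0.1 -10.5 0 7" --pt "0 -0.1 -10.5 0 9.18" --pt "0 -0.1 -10.5 0 9.18" --pt "0 -0.1 -10.5 0 9.18" --pt "0 -0.1 -8.5 0 9.18" --pt "0 -0.1 -5 0 9.18" --pt "0 -0.1 -1 0 9.18" --pt "0 -0.1 0 0 9.18" --pt "0 -0.1 0 0 9.18"

```text
clock: 17.3
position: [0.5543, -0.3568, 0.219]
ee_rot: [3.095, 0.533, 0.019]
force: [0.6, -0.0, -0.5]
width: 0.997
```

Green pot at (0.4786, -0.0575).

Emit:
carry_out --pt "-0.5 2 0 0 9.18" --pt "-1.3 5.5 0 0 9.18" --pt "-2.3 9.5 0 0 9.18" --pt "-3.3 13.5 0 0 9.18" --pt "-4.3 17.5 0 0 9.18" --pt "-5.3 21.5 0 0 9.18" --pt "-6.3 25 0 0 9.18" --pt "-7 28 0 0 9.18" --pt "-7.6 29.9 0 0 9.18" --pt "-7.6 29.9 0 0 9.18" --pt "-7.6 29.9 -4 0 9.18" --pt "-7.6 29.9 -4 0 9.18" --pt "-7.6 29.9 -4 0 9.18"

```text
clock: 18.6
position: [0.4774, -0.0585, 0.1782]
ee_rot: [-3.096, -0.531, -0.014]
force: [0.2, 0.4, 0.1]
width: 0.998
```

Emit:
carry_out --pt "0.1 0.1 -2.5 0 9.18" --pt "0.1 0.1 -5 0 9.18" --pt "0.1 0.1 -6.5 0 9.18" --pt "0.1 0.1 -6.9 0 9.18" --pt "0.1 0.1 -6.9 0 9.18" --pt "0.1 0.1 -6.9 0 7" --pt "0.1 0.1 -6.9 0 5" --pt "0.1 0.1 -6.9 0 5" --pt "0.1 0.1 -6.9 0 5" --pt "0.1 0.1 -6.9 0 5" --pt "0.1 0.1 -6.9 0 5" --pt "0.1 0.1 -5.5 0 5" --pt "0.1 0.1 -3 0 5" --pt "0.1 0.1 0 0 5" --pt "0.1 0.1 3 0 5" --pt "0.1 0.1 4 0 5" --pt "0.1 0.1 4 0 5" --pt "0.1 0.1 4 0 5"

```text
clock: 20.4
position: [0.4778, -0.0576, 0.2172]
ee_rot: [-3.096, -0.531, -0.012]
force: [-0.2, -0.0, -1.5]
width: 0.647
```

Target is (0.6202, -0.131), a shift of +14.2, -7.3.

Emit:
carry_out --pt "2 -1 0 0 5" --pt "5 -2.6 0 0 5" --pt "8 -4.2 0 0 5" --pt "11 -5.7 0 0 5" --pt "13.5 -7 0 0 5" --pt "14.2 -7.3 0 0 5" --pt "14.2 -7.3 0 0 5" --pt "14.2 -7.3 0 0 5" --pt "14.2 -7.3 0 0 5"

```text
clock: 21.3
position: [0.6187, -0.1297, 0.2167]
ee_rot: [-3.095, -0.533, -0.009]
force: [-0.3, -0.1, -2.4]
width: 0.654
```

```bash
python3 -c "
from chk import *
chk('green','s4.png')"
```

```text
green pos [ 0.6189 -0.1298  0.217 ] rot [-3.095 -0.532 -0.01 ] w 0.65 t 21.35
lid z [0.1626 0.1818] y -0.1608 -0.0969 xmax 0.6515 low [0.1075 0.1106]
```

View pics/s4.png

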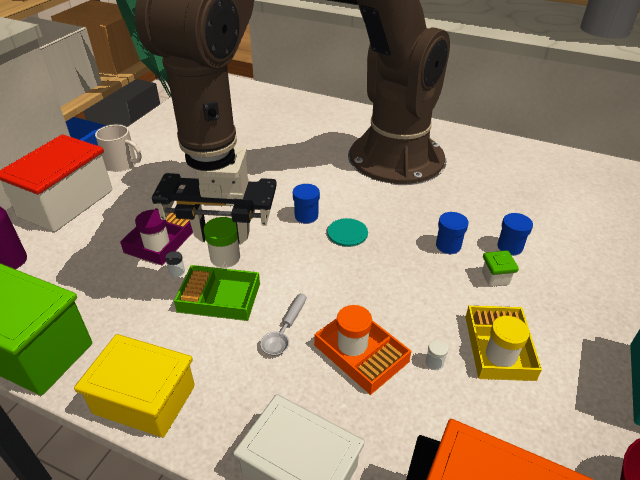

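The purple pot is in its box at (152,232). The green pot is held over the green box, so I lower it.

Emit:
carry_out --pt "0.1 -0.1 -2.5 0 5" --pt "0.1 -0.1 -5 0 5" --pt "0.1 -0.1 -7.5 0 5" --pt "0.1 -0.1 -9.5 0 5" --pt "0.1 -0.1 -10.2 0 5" --pt "0.1 -0.1 -10.5 0 5" --pt "0.1 -0.1 -10.5 0 5" --pt "0.1 -0.1 -10.5 0 7" --pt "0.1 -0.1 -10.5 0 9.18" --pt "0.1 -0.1 -10.5 0 9.18" --pt "0.1 -0.1 -10.5 0 9.18" --pt "0.1 -0.1 -8.5 0 9.18" --pt "0.1 -0.1 -5 0 9.18" --pt "0.1 -0.1 -1 0 9.18" --pt "0.1 -0.1 2 0 9.18" --pt "0.1 -0.1 2 0 9.18"

```text
clock: 22.95
position: [0.6222, -0.1311, 0.242]
ee_rot: [3.094, 0.532, 0.023]
force: [0.1, -0.8, 1.0]
width: 1.002
```

Emit:
carry_out --pt "-4 -3 3 0 9.18" --pt "-8 -6 6 0 9.18" --pt "-12 -9 7 0 9.18" --pt "-16 -13 7 0 9.18" --pt "-19 -17 7 0 9.18" --pt "-22 -21 7 0 9.18" --pt "-25 -25 7 0 9.18" --pt "-28 -29 7 0 9.18" --pt "-31 -33 7 0 9.18" --pt "-34 -37 7 0 9.18" --pt "-36 -41 7 0 9.18" --pt "-38 -45 7 0 9.18" --pt "-38 -45 7 0 9.18" --pt "-38 -45 7 0 9.18" --pt "-38 -45 7 0 9.18"

```text
clock: 24.45
position: [0.243, -0.58, 0.3112]
ee_rot: [3.096, 0.533, 0.023]
force: [0.5, -0.5, -0.0]
width: 1.0
```

Run:
```python
from m import *
s=arm.observe(); print(s["clock"],np.round(s["position"],3))
im,W=cloud("top"); z=W[...,2]; save("t5.png",im)
h=cv2.cvtColor(im,cv2.COLOR_RGB2HSV)
T=dict(orange=(.6276,.1256),green=(.6202,-.131),yellow=(.5419,.3724),purple=(.5536,-.357))
for c,t in T.items():
    q=W[(np.hypot(W[...,0]-t[0],W[...,1]-t[1])<.06)&(z>.06)&(z<.1)]
    print(c,"pot",np.round(q[:,:2].mean(0),4),"ztop",np.percentile(q[:,2],[5,50,95]).round(4))
    q=W[(np.hypot(W[...,0]-t[0],W[...,1]-t[1])<.13)&(z>.022)&(z<.04)]
for n,(u,v) in dict(sqO=(465,273),sqG=(180,282)).items(): print(n,np.round(W[v,u],3))
save("s5.png",arm.get_image("scene")[0])
```

```text
24.45 [ 0.243 -0.58   0.311]
orange pot [0.6249 0.1249] ztop [0.0683 0.0754 0.0792]
green pot [ 0.6175 -0.1292] ztop [0.0674 0.0753 0.0796]
yellow pot [0.5397 0.3679] ztop [0.0673 0.0752 0.0797]
purple pot [ 0.5519 -0.3523] ztop [0.0683 0.0755 0.0793]
sqO [ 0.35  -0.303  0.055]
sqG [0.346 0.32  0.058]
```

View pics/t5.png

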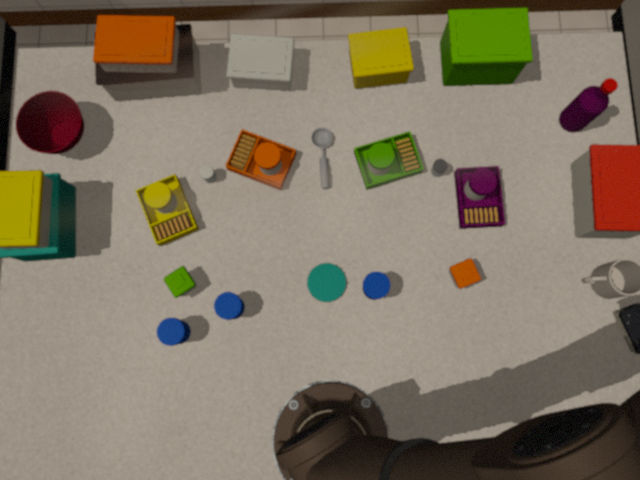

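View pics/s5.png

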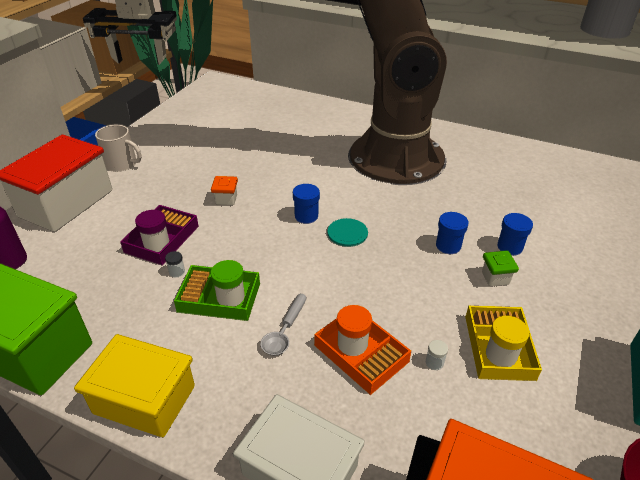

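All four pots stand upright on the compartment floors, with their lid tops at about 0.0755 m against an expected 0.076 m. The boxes, the tubs and the blue look-alikes have not moved.

```bash
python3 -c "
from cell import arm
print(arm.sign_off())"
```

```text
the job is handed in; nothing more can be done
None
```

All four round pots (orange, yellow, purple, green) are in the large compartments of the lunch boxes that match their lids. I handed the job in at about 24.5 s, with the arm clear of everything.

- **Placing:** In the last top and scene pictures, each pot stands upright in its own box. The lid tops measured about 75.5 mm high, against 76 mm expected for a pot on the 4 mm floor. Lid positions came out within 2–5 mm of the compartment centres.
- **Left alone:** The two square tubs, the three blue look-alikes and the boxes look unmoved in those pictures. The tub readings moved by up to 3 mm sideways and 9 mm in height, which I put down to depth noise.
- **Disagreements:** The measured tool height drifted up to 6 mm from what I commanded, with about 1° of tilt. I corrected for the drift by measuring where the held pot's underside was before each lowering. The wrist force was about 5 N at most in the readings after each move. No check failed.

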